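# Stop a rolling mill from rocking

### The job

The rolling mill rocks: the packing under one corner of its base plate is gone. Press down on the corners of the plate until you find the one that dips, then push that corner's brass wedge shim straight in under the plate until its upturned end lies flat against the plate's edge, and press the corner once more to make sure it stands firm. Only push with the fingertips: lift nothing, leave the other three shims and the things around the mill where they are, and do not shove the mill out of its place.

Things in the scene. Friction and masses are not known exactly. Their poses are not given: they have to be found in the camera images.
- mill: Loose hand rolling mill, 4 kg. Base plate 200 (own x) x 180 (y) x 10 mm; origin: centre of its underside, 5 mm above the bench. x points away from the robot, y left, yaw within 0.25 rad. Frame, gears and crank stand along the middle, up to 135 mm above the bench, within 33 mm of the plate's x axis, crank to x = 110 mm. 12 N sideways at a corner may turn it.
- corner_nl (a point): Where to press: on top of the base plate at its near left corner, 13 mm in from both edges, 15 mm above the bench, bare for 40 mm round. Three corners stand firm on hidden 5 mm packings; at one, different every time and not to be seen, it is missing: pressed with 3 to 8 N it dips up to 5 mm and springs back.
- corner_nr (a point): Where to press: on top of the base plate at its near right corner, 13 mm in from both edges, 15 mm above the bench, bare for 40 mm round. Three corners stand firm on hidden 5 mm packings; at one, different every time and not to be seen, it is missing: pressed with 3 to 8 N it dips up to 5 mm and springs back.
- corner_fl (a point): Where to press: on top of the base plate at its far left corner, 13 mm in from both edges, 15 mm above the bench, bare for 40 mm round. Three corners stand firm on hidden 5 mm packings; at one, different every time and not to be seen, it is missing: pressed with 3 to 8 N it dips up to 5 mm and springs back.
- corner_fr (a point): Where to press: on top of the base plate at its far right corner, 13 mm in from both edges, 15 mm above the bench, bare for 40 mm round. Three corners stand firm on hidden 5 mm packings; at one, different every time and not to be seen, it is missing: pressed with 3 to 8 N it dips up to 5 mm and springs back.
- shim_nl: Loose brass shim of the near left corner. Tongue 30 long, 22 wide, 2 (nose) to 4.6 mm thick, points to the plate's left edge (shim's -y); at its root an upturned end 26 wide, 18 high, 3 mm thick. Origin: on the bench below the middle of that end's plate-side face. It starts 34 to 42 mm outside the edge (nose 4 to 12); home, that face meets the edge. A packing stops the tongue.
- shim_nr: Loose brass shim of the near right corner. Tongue 30 long, 22 wide, 2 (nose) to 4.6 mm thick, points to the plate's right edge (shim's +y); at its root an upturned end 26 wide, 18 high, 3 mm thick. Origin: on the bench below the middle of that end's plate-side face. It starts 34 to 42 mm outside the edge (nose 4 to 12); home, that face meets the edge. A packing stops the tongue.
- shim_fl: Loose brass shim of the far left corner. Tongue 30 long, 22 wide, 2 (nose) to 4.6 mm thick, points to the plate's left edge (shim's -y); at its root an upturned end 26 wide, 18 high, 3 mm thick. Origin: on the bench below the middle of that end's plate-side face. It starts 34 to 42 mm outside the edge (nose 4 to 12); home, that face meets the edge. A packing stops the tongue.
- shim_fr: Loose brass shim of the far right corner. Tongue 30 long, 22 wide, 2 (nose) to 4.6 mm thick, points to the plate's right edge (shim's +y); at its root an upturned end 26 wide, 18 high, 3 mm thick. Origin: on the bench below the middle of that end's plate-side face. It starts 34 to 42 mm outside the edge (nose 4 to 12); home, that face meets the edge. A packing stops the tongue.
- mandrel: Bystander: steel ring mandrel, a tapered rod 240 mm long and 25 mm thick at its handle, lying right of the mill. Origin: the centre of the handle's end face.
- tin: Bystander: round aluminium tin, 52 mm across, 36 mm high, left of the mill. Origin: centre of its underside.
- hammer: Bystander: hammer about 220 mm long lying left of the mill. Origin: about the middle of its length, on the bench.
Not all that is in view belongs to the job. What is shaped like the shim_fr but green is not meant. What is shaped like the shim_nr but orange is not meant.

How it is judged:
By the outcome, as a careful person would: the job done as asked, in the order asked, and still so for the second after the job is handed in, with the robot touching nothing.
It also fails if it takes over 67 s, if anything falls off the work surface, if the arm or the gripper's body presses on something with over 40 N, if the wrist force passes 120 N, or if a joint passes its speed limit or range.

### The arm

A 6-joint arm with a two-finger parallel gripper is mounted at the origin on the work surface. World frame = base frame: x ahead of the robot, y to its left, z up, the work surface at z = 0. Lengths are in mm, angles in rad, forces in N, time in s.
With the tool pointing down it reaches from about 275 to 750 mm from the base axis. Payload 10.2 kg.
Tool frame: the origin (TCP) lies at the very end of the fingers, on their centre line; the grasp point (between the pads) lies 19 mm behind it; z points along the fingers, y is the line along which they close (so a half turn about z gives the same grasp; the last joint's range is limited). The gripper opens to 85 mm and grips with 20 to 120 N. Pads are 22 mm wide; open, the fingers measure 114 mm over their backs; the gripper's body (76 mm by 85 mm) begins 54 mm behind the grasp point. The pads swing forward as they close: fully open they stand 13 mm farther back than shut.
Start: joints at [-1.344, 0.313, 1.498, -0, 1.331, -0.223], TCP at [228.251, -472.792, 231.294] pointing down, gripper open.
Joint ranges: [-2.94, 2.94], [-0.97, 2.17], [0.19, 2.56], [-1.23, 4.37], [0.02, 3.11], [-2.88, 2.88]. Speed limits (rad/s): [2.39, 2.39, 3.01, 3.14, 3.14, 3.14].

### API

Orientations are given as a unit quaternion [w, x, y, z].
In Python, from rig import ctrl gives the robot as it stands.
- The arm moves only by the shell command python3 -m pendant 'ROWS' [FORCE]. ROWS is JSON, a list that holds one entry, the list of rows, each a list of 5 numbers: the shift along the tool's x, y, z normalised to -1 to 1, where 1 is 200 mm, then the turn about the tool's z normalised to -1 to 1, where 1 is pi rad, then the opening, from 0 (shut) to 1 (fully open). In form: [[[dx, dy, dz, spin, hand], ...]]. A call has 1 to 12 rows; each row is the pose to reach, as a shift and turn from the pose commanded when the call began, along the tool's axes at that moment, turning the shorter way round; what a row does not reach only later rows make up. A row lasts 1/10 s, in which the tool goes at most 50 mm and 8.59 degrees, less where a joint would pass 70% of its speed; a pose out of reach is approached as far as the arm can. A call with a number of a shift or a turn outside -1 to 1 is refused whole. A call with a gripper value outside its range is refused whole. The fingers move at their own pace and stop on an object; FORCE is the grip in N (left out, the last holds). Time passes only in rows, so rows that repeat a pose let the fingers close. It gives the time, the measured TCP pose, the force, the opening and the grip force at its end, in the units of the state.
- ctrl.sense(): the state, without advancing time (a new reading comes with each control period).
- ctrl.capture(name): name is "side" or "top" or "wrist"; returns (picture, depth): 384x512x3 uint8, blue, green, red; 384x512 float32, mm along the optical axis (not along the pixel's ray), 0 where there is no reading.
- ctrl.get_calibration(name): a dict with "K" (3x3 intrinsics, pixels), "D" ([k1, k2, p1, p2, k3] as OpenCV has them; the pictures are not rectified), "origin" and "rotation" of the camera in the world. Camera axes: x right, y down, z forward; pixel columns grow to the right and rows downward; lengths in mm; the calibration is good to about 2 mm. A picture is of the moment at which its call begins: read the wrist's pose just before it. get_calibration takes no time and is no camera call; for the wrist camera it gives the pose at the moment of the call.
- ctrl.finish_job(): hands the job in; it is judged then, once.
The state is a dict: "time_s": time; "joints": joint angles; "dq": joint speeds; "tau": joint torques, N m; "eef_pos": TCP position; "ee_rot": TCP orientation; "force": force on the tool from outside, world axes, zero at the start; "wrist_torque": the same for the moment, N m; "grip_width": opening from 0.0 (shut) to 1.0 (fully open); "grip_force": force on a finger pad.
Only numpy, scipy, OpenCV 4.12 (cv2) and the standard library are available. Lean on these libraries where they do the work, as an engineer would, in place of code of your own. Each camera call takes 0.05 s, during which the arm holds its last target. There are 200 camera calls.

## Working session

There is one attempt and no reset: what is moved stays moved. The work goes in short steps, Python scripts to look and compute and a shell command to move; the robot and the scene stay as the last step left them, time stands still between calls to the robot, and variables do not carry over. Pictures are saved under pics/ and viewed, at most 10 in all, crops included, and the job is handed in when it is done.

```bash
ls; mkdir -p pics
python3 - <<'E'
from rig import ctrl
import cv2,numpy as np
s=ctrl.sense();print(s)
for n in("top","side"):
    im,d=ctrl.capture(n);cv2.imwrite(f"pics/{n}0.png",im);np.savez(f"{n}0.npz",im=im,d=d)
    c=ctrl.get_calibration(n);print(n,c)
E
```

```text
pics
{'time_s': 0.0, 'joints': array([-1.34440959e+00,  3.13430655e-01,  1.49842620e+00, -1.29418933e-06,
        1.33100566e+00, -2.23416692e-01]), 'dq': array([ 0.00062962,  0.00024232, -0.00011565,  0.00109299,  0.00125192,
        0.0003783 ]), 'tau': array([-1.86668825e-03, -4.12272441e+01, -2.59743798e+01, -2.71074186e-04,
        4.15659844e-03,  8.41257474e-06]), 'eef_pos': array([ 228.18616058, -472.53413   ,  230.7490718 ]), 'ee_rot': array([-6.34933336e-04,  9.74815800e-01,  2.23010659e-01, -1.57137404e-06]), 'force': array([-0.16893045, -0.14375029,  0.1679521 ]), 'wrist_torque': array([ 0.01478889,  0.01415218, -0.02961368]), 'grip_force': 0.0, 'grip_width': 1.0023019330089582}
top {'K': array([[360.04110374,   0.        , 253.31247101],
       [  0.        , 360.04110374, 190.28934528],
       [  0.        ,   0.        ,   1.        ]]), 'D': array([-0.05258538,  0.        ,  0.        ,  0.        ,  0.        ]), 'origin': array([476.38289833,  24.53180812, 907.94995412]), 'rotation': array([ 0.02802753, -0.70658135,  0.70664971, -0.02456507])}
side {'K': array([[427.09316142,   0.        , 254.73479037],
       [  0.        , 427.09316142, 191.35521049],
       [  0.        ,   0.        ,   1.        ]]), 'D': array([-0.13152147,  0.        ,  0.        ,  0.        ,  0.        ]), 'origin': array([415.13152218, 694.4831909 , 876.5426049 ]), 'rotation': array([ 0.03517103, -0.11333766,  0.93670781, -0.3293874 ])}
```

View pics/top0.png

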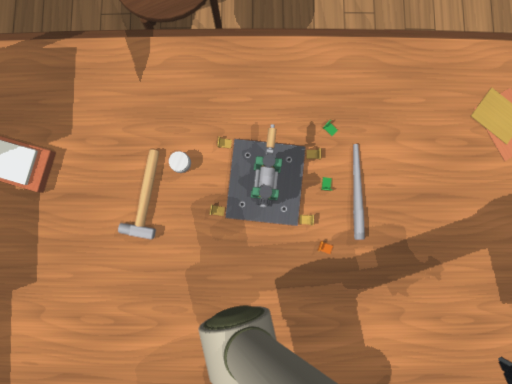

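View pics/side0.png

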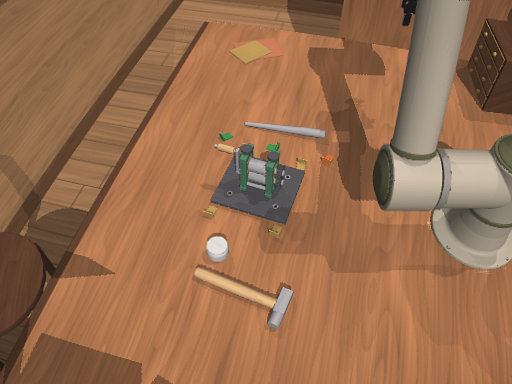

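The top view shows the plate at pixels (230–306, 140–224). The brass shims are at about fl (225,143), nl (217,210), fr (316,153) and nr (308,219). The green decoys at (330,128) and (327,184) and the orange one at (326,247) aren't brass, so they don't count. Next I'll measure and confirm in an enlarged crop.

```bash
cat > h.py <<'E'
import numpy as np,cv2
from rig import ctrl
from scipy.spatial.transform import Rotation as R
def rot(q): return R.from_quat([q[1],q[2],q[3],q[0]]).as_matrix()
def ray(c,px,z):
    u=cv2.undistortPoints(np.array(px,float).reshape(-1,1,2),c["K"],c["D"]).reshape(-1,2)
    d=np.c_[u,np.ones(len(u))]@rot(c["rotation"]).T;o=np.array(c["origin"])
    return o+d*((z-o[2])/d[:,2])[:,None]
def proj(c,P):
    M=rot(c["rotation"]).T
    return cv2.projectPoints(np.array(P,float).reshape(-1,3),cv2.Rodrigues(M)[0],-M@np.array(c["origin"]),c["K"],c["D"])[0].reshape(-1,2)
def togo(p,z=None):
    """row numbers (dx,dy) from the present tool pose to world p"""
    s=ctrl.sense();return rot(s["ee_rot"]).T@(np.array(p)-s["eef_pos"])/200
E
python3 - <<'E'
from h import *
z=np.load("top0.npz");im=z["im"];c=ctrl.get_calibration("top")
hsv=cv2.cvtColor(im,cv2.COLOR_BGR2HSV);H,S,V=cv2.split(hsv)
roi=np.zeros(H.shape,np.uint8);roi[125:235,205:325]=1
m=((S<90)&(V<100)).astype(np.uint8)*roi
m=cv2.morphologyEx(m,cv2.MORPH_OPEN,np.ones((3,3),np.uint8));m=cv2.morphologyEx(m,cv2.MORPH_CLOSE,np.ones((9,9),np.uint8))
ct=max(cv2.findContours(m,0,2)[0],key=cv2.contourArea);ct=cv2.convexHull(ct)
w=ray(c,ct[:,0].astype(float),15)[:,:2].astype(np.float32)
r=cv2.minAreaRect(w);print("plate",r);print(cv2.boxPoints(r))
b=((H>18)&(H<32)&(S>120)&(V>70)).astype(np.uint8)*roi
n,l,st,ce=cv2.connectedComponentsWithStats(b)
for i in range(1,n):
    if st[i,4]>15: print(ce[i].round(),st[i],ray(c,ce[i],4)[0].round(1))
v=cv2.resize(im[115:255,195:345],None,fx=4.2,fy=4.2,interpolation=cv2.INTER_CUBIC)
for p in cv2.boxPoints(r):
    q=(proj(c,[p[0],p[1],15])[0]-[195,115]+.5)*4.2;cv2.circle(v,tuple(int(a) for a in q),3,(0,0,255),-1)
cv2.imwrite("pics/crop0.png",v)
E
```

```text
plate ((565.2809448242188, -1.5453262329101562), (177.25938415527344, 198.97396850585938), 83.39751434326172)
[[ 456.26312   -78.14816 ]
 [ 653.9174   -101.026245]
 [ 674.29877    75.05751 ]
 [ 476.64447    97.93559 ]]
[224. 143.] [218 137  14  11 114] [665.6 103.5   4. ]
[314. 154.] [307 149  14  10 116] [ 637.4 -124.4    4. ]
[217. 210.] [210 205  15  11 118] [493.9 121.    4. ]
[306. 219.] [300 215  14  10 123] [ 471.2 -104.2    4. ]
```

View pics/crop0.png

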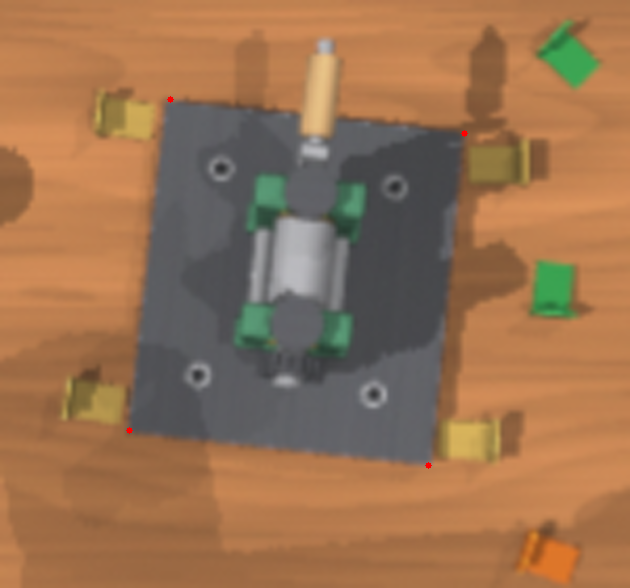

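The crop confirms four brass shims at the plate's side edges, with their tongues pointing inward. The green and orange pieces are decoys. The plate measures 199x177 mm (200x180 expected), with yaw -0.115 and its centre at (565.3, -1.5). Next I go to the near right corner with the tool's y along the mill's x.

```bash
cat >> h.py <<'E'
C=np.array([565.3,-1.5]);A=-0.115
X=np.array([np.cos(A),np.sin(A)]);Y=np.array([-X[1],X[0]])
def M(x,y,z): return np.r_[C+x*X+y*Y,z]
def loc(p): d=np.array(p)[:2]-C;return np.array([d@X,d@Y,p[2]]).round(2)
def say():
    s=ctrl.sense();r=rot(s["ee_rot"]);print(round(s["time_s"],2),"mill",loc(s["eef_pos"]),"F",s["force"].round(1),"yaw",np.arctan2(r[1,0],r[0,0]).round(3),"xerr",(np.arctan2(r[1,0],r[0,0])-A-np.pi/2).round(3))
E
python3 - <<'E'
from h import *
say();print(M(-87,-79,60),togo(M(-87,-79,60)))
E
```

```text
0.1 mill [-280.81 -506.63  230.8 ] F [ 0.2 -0.6  0.2] yaw 0.45 xerr -1.006
[469.80966538 -69.99522607  60.        ] [ 1.96276746 -1.28640653  0.85596607]
```

```bash
python3 -m pendant '[[[0.98,-0.64,0.2,-0.32,0],[0.98,-0.64,0.2,-0.32,0],[0.98,-0.64,0.2,-0.32,0],[0.98,-0.64,0.2,-0.32,0],[0.98,-0.64,0.2,-0.32,0],[0.98,-0.64,0.2,-0.32,0],[0.98,-0.64,0.2,-0.32,0],[0.98,-0.64,0.2,-0.32,0],[0.98,-0.64,0.2,-0.32,0],[0.98,-0.64,0.2,-0.32,0]]]'; python3 -c "
from h import *
say();print(togo(M(-87,-79,60)))"
```

```text
time_s: 1.1
eef_pos: [349.0, -272.4, 191.2]
ee_rot: [-0.0, 0.748, 0.664, 0.0]
force: [0.7, 0.4, 0.3]
grip_width: -0.0
grip_force: 0.0
1.1 mill [-183.81 -293.97  191.21] F [0.7 0.4 0.3] yaw 1.453 xerr -0.003
[1.07631917 0.48058904 0.65620091]
```

```bash
python3 -m pendant '[[[0.98,0.48,0.3,0,0],[0.98,0.48,0.3,0,0],[0.98,0.48,0.3,0,0],[0.98,0.48,0.3,0,0],[0.98,0.48,0.3,0,0],[0.98,0.48,0.3,0,0],[0.98,0.48,0.3,0,0]]]' >/dev/null; python3 -c "
from h import *
say();print(togo(M(-87,-79,30)))
im,d=ctrl.capture('wrist');cv2.imwrite('pics/w0.png',im)
c=ctrl.get_calibration('wrist');print(c['origin'])
print(proj(c,[M(a,b,15) for a in(-100,100) for b in(-90,90)]))"
```

```text
1.8 mill [-87.61 -97.99 131.22] F [-0.6 -0.  -0.7] yaw 1.455 xerr -0.001
[0.09501784 0.00317596 0.50606825]
[477.01307453 -16.74165772 274.44050963]
[[238.14555926 182.21104574]
 [234.30037096 -78.31520148]
 [483.64588247 182.09556282]
 [521.66095635 -67.61529278]]
```

View pics/w0.png

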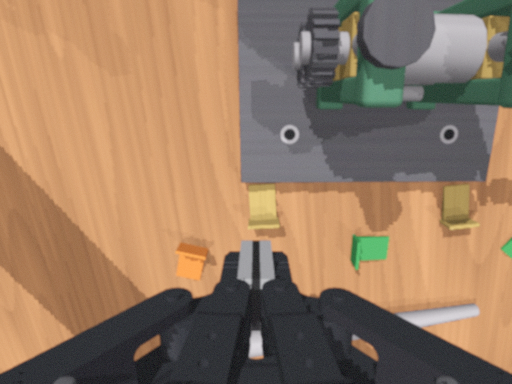

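The wrist view shows the plate's near right corner at (242,182), predicted (238,182), and its far right at (489,181), predicted (484,182). That shifts the plate about 3 mm along its x, which I'll correct. Brass shim nr at (263,205) and fr at (457,205) are as expected.

```bash
sed -i 's/C=np.array(\[565.3,-1.5\])/C=np.array([567.8,-1.8])/' h.py
python3 -m pendant '[[[0.095,0.015,0.25,0,0],[0.095,0.015,0.5,0,0],[0.095,0.015,0.55,0,0],[0.095,0.015,0.56,0,0],[0.095,0.015,0.56,0,0]]]'>/dev/null; python3 -c "
from h import *
say()"
python3 -m pendant '[[[0,0,0.01,0,0],[0,0,0.015,0,0],[0,0,0.015,0,0]]]'>/dev/null; python3 -c "
from h import *
say()"
```

```text
2.35 mill [-86.62 -79.91  20.06] F [-0.2 -0.6  0.3] yaw 1.453 xerr -0.002
2.65 mill [-86.76 -79.08  16.89] F [0.5 0.3 0.2] yaw 1.455 xerr -0.001
```

```bash
cat > say.py <<'E'
from h import *
say()
E
python3 -m pendant '[[[0,0,0.005,0,0],[0,0,0.005,0,0]]]'>/dev/null; python3 say.py
python3 -m pendant '[[[0,0,0.005,0,0],[0,0,0.005,0,0]]]'>/dev/null; python3 say.py
python3 -m pendant '[[[0,0,0.0025,0,0],[0,0,0.0025,0,0]]]'>/dev/null; python3 say.py
```

```text
2.85 mill [-87.03 -78.86  15.37] F [ 0.2 -0.3 -1.1] yaw 1.455 xerr -0.001
3.05 mill [-86.92 -78.9   14.97] F [-3.4  0.9  9.4] yaw 1.455 xerr -0.0
3.25 mill [-86.87 -78.89  14.94] F [-5.   1.5 16.2] yaw 1.455 xerr -0.0
```

Near right is firm: it stopped at z = 15 with 16 N. Next is far right.

```bash
python3 -m pendant '[[[0,0,-0.1,0,0],[0,0.25,-0.1,0,0],[0,0.5,-0.1,0,0],[0,0.75,-0.1,0,0],[0,0.87,-0.1,0,0],[0,0.87,-0.05,0,0],[0,0.87,-0.005,0,0],[0,0.87,0,0,0],[0,0.87,0,0,0]]]'>/dev/null; python3 say.py
```

```text
4.15 mill [ 85.91 -78.88  13.72] F [-1.1  0.2  3.5] yaw 1.455 xerr -0.001
```

```bash
python3 -m pendant '[[[0,0,0.005,0,0],[0,0,0.005,0,0]]]'>/dev/null; python3 say.py
python3 -m pendant '[[[0,0,0.005,0,0],[0,0,0.005,0,0]]]'>/dev/null; python3 say.py
```

```text
4.35 mill [ 86.7  -79.01  13.2 ] F [-1.9  1.3  2.6] yaw 1.455 xerr -0.001
4.55 mill [ 86.94 -79.1   11.93] F [-2.3  1.5  3.5] yaw 1.455 xerr -0.001
```

Far right dips, at z 11.9 with only 3.5 N. One more millimetre confirms it, then I lift, move out beyond its shim and look.

```bash
python3 -m pendant '[[[0,0,0.005,0,0],[0,0,0.005,0,0]]]'>/dev/null; python3 say.py
python3 -m pendant '[[[0,0,-0.1,0,0],[0,0,-0.25,0,0],[-0.2,-0.03,-0.3,0,0],[-0.4,-0.03,-0.3,0,0],[-0.4,-0.03,-0.3,0,0],[-0.4,-0.03,-0.3,0,0],[-0.4,-0.03,-0.3,0,0]]]'>/dev/null
python3 - <<'E'
from h import *
say()
c=ctrl.get_calibration('wrist');im,d=ctrl.capture('wrist')
H,S,V=cv2.split(cv2.cvtColor(im,cv2.COLOR_BGR2HSV))
b=((H>19)&(H<32)&(S>110)&(V>60)).astype(np.uint8)
b=cv2.morphologyEx(b,cv2.MORPH_OPEN,np.ones((3,3),np.uint8))
n,l,st,ce=cv2.connectedComponentsWithStats(b)
for i in range(1,n):
    if st[i,4]>200:
        print(ce[i].round(),st[i])
        ct=cv2.findContours((l==i).astype(np.uint8),0,2)[0][0]
        for zz in(0,18): print(zz,[loc(q)[:2].tolist() for q in ray(c,cv2.boxPoints(cv2.minAreaRect(ct)),zz)])
print(proj(c,[M(a,-90,15) for a in(-100,100)]))
cv2.imwrite('pics/w1.png',im)
E
```

```text
4.75 mill [ 87.   -79.12  10.8 ] F [-1.3 -0.7  3.2] yaw 1.455 xerr -0.001
5.45 mill [  80.81 -157.96   70.32] F [-0.5 -0.4  0.2] yaw 1.456 xerr 0.0
[259. 145.] [ 240  115   43   60 1934]
0 [[70.03, -96.5], [95.64, -94.22], [99.59, -130.12], [72.82, -132.61]]
18 [[71.08, -95.51], [94.52, -93.42], [98.14, -126.29], [73.63, -128.57]]
[  8. 146.] [  0 117  23  56 866]
0 [[-81.66, -94.46], [-66.68, -94.77], [-73.46, -130.59], [-89.15, -130.49]]
18 [[-67.81, -93.64], [-54.1, -93.92], [-60.31, -126.72], [-74.68, -126.63]]
[[-46.78260411 111.84988289]
 [286.49244236 107.47888241]]
```

View pics/w1.png

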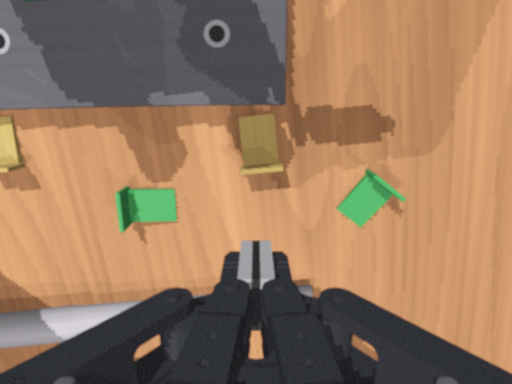

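The wrist view shows shim fr, the brass one at (259,145). Its nose is at (258,115) and its upturned end at (262,169), skewed about 0.09 rad. The greens at (150,205) and (370,200) stay clear of my path. The plate corner at (287,105) matches the prediction (286,107). I'll descend behind the end and push with the face square to the plate, which also straightens the shim.

```bash
python3 -m pendant '[[[0,0.022,0.15,0,0],[0,0.022,0.28,0,0],[0,0.022,0.32,0,0],[0,0.022,0.325,0,0],[0.04,0.022,0.325,0,0],[0.07,0.022,0.325,0,0],[0.07,0.022,0.325,0,0]]]'>/dev/null; python3 say.py
python3 -m pendant '[[[0.02,0,0,0,0],[0.04,0,0,0,0],[0.05,0,0,0,0],[0.05,0,0,0,0]]]'>/dev/null; python3 say.py
```

```text
6.2 mill [  85.77 -143.88    6.93] F [-1.2 -0.5 -0.8] yaw 1.456 xerr 0.001
6.6 mill [  85.31 -134.71    5.84] F [-0.3  0.5  0.1] yaw 1.455 xerr -0.0
```

```bash
python3 -m pendant '[[[0.02,0,0,0,0],[0.04,0,0,0,0],[0.05,0,0,0,0],[0.05,0,0,0,0]]]'>/dev/null
python3 - <<'E'
from h import *
say();im,d=ctrl.capture('wrist');cv2.imwrite('pics/w2.png',im[60:300,120:420].repeat(2,0).repeat(2,1))
E
```

```text
7.0 mill [  85.27 -124.6     5.75] F [-0.9 -0.1  0.3] yaw 1.456 xerr -0.0
```

View pics/w2.png

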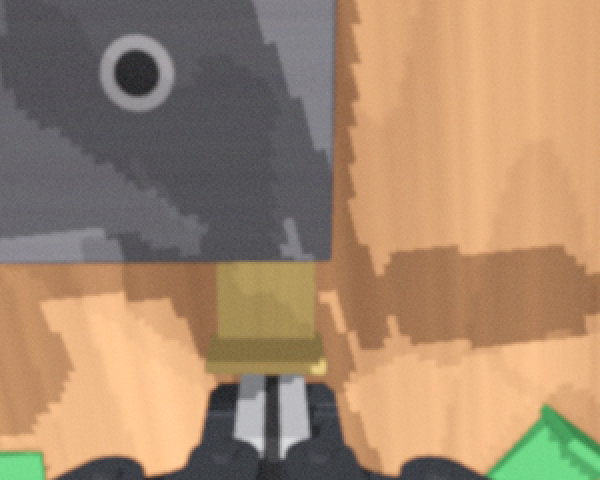

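The shim is now straight, with its nose at the plate's edge. The upturned end is at crop (265,355) and the plate edge at row 262, so roughly 18–20 mm remain. I'll keep pushing in steps and watch the force.

```bash
python3 -m pendant '[[[0.015,0,0,0,0],[0.03,0,0,0,0],[0.04,0,0,0,0],[0.04,0,0,0,0]]]'>/dev/null; python3 say.py
python3 -m pendant '[[[0.01,0,0,0,0],[0.02,0,0,0,0],[0.03,0,0,0,0],[0.03,0,0,0,0]]]'>/dev/null; python3 say.py
```

```text
7.45 mill [  85.29 -116.62    5.77] F [-0.5  0.7  0.5] yaw 1.455 xerr -0.0
7.85 mill [  85.32 -110.67    5.79] F [ 0.6  0.  -0.1] yaw 1.455 xerr -0.0
```

```bash
python3 -m pendant '[[[0.01,0,0,0,0],[0.01,0,0,0,0]]]'>/dev/null; python3 say.py
python3 -m pendant '[[[0.01,0,0,0,0],[0.01,0,0,0,0]]]'>/dev/null; python3 say.py
python3 - <<'E'
from h import *
im,d=ctrl.capture('wrist');cv2.imwrite('pics/w3.png',im[60:300,120:420].repeat(2,0).repeat(2,1))
E
```

```text
8.05 mill [  85.31 -108.78    5.8 ] F [ 0.5  0.2 -0.2] yaw 1.455 xerr -0.001
8.25 mill [  85.32 -106.79    5.82] F [0.8 0.  0.1] yaw 1.455 xerr -0.001
```

View pics/w3.png

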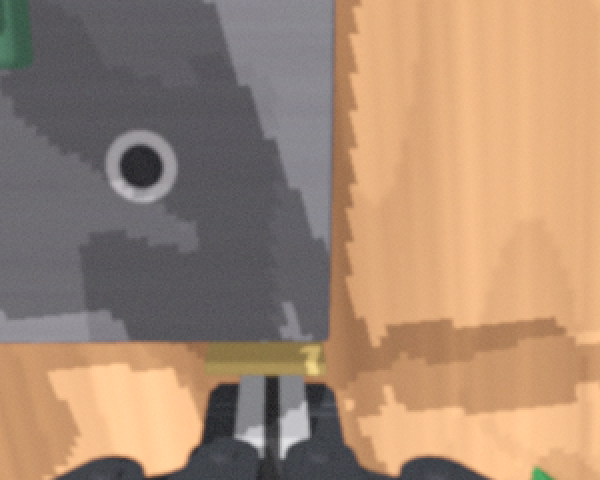

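The end's top inner edge is at about row 360 against the plate edge at 342, so about 3 mm remain.

```bash
python3 -m pendant '[[[0.01,0,0,0,0],[0.01,0,0,0,0]]]'>/dev/null; python3 say.py
python3 -m pendant '[[[0.005,0,0,0,0],[0.005,0,0,0,0]]]'>/dev/null; python3 say.py
```

```text
8.5 mill [  85.32 -104.79    5.79] F [-0.5 -0.3 -0.1] yaw 1.455 xerr -0.001
8.7 mill [  85.3  -103.9     5.78] F [-0.9  0.2  0.3] yaw 1.455 xerr -0.001
```

```bash
python3 -m pendant '[[[0.0025,0,0,0,0],[0.0025,0,0,0,0]]]'>/dev/null; python3 say.py
```

```text
8.9 mill [  85.32 -103.53    5.78] F [-0.8 -0.   0.1] yaw 1.455 xerr -0.001
```

```bash
python3 -m pendant '[[[0.0025,0,0,0,0],[0.0025,0,0,0,0]]]'>/dev/null; python3 say.py
python3 -m pendant '[[[0.0025,0,0,0,0],[0.0025,0,0,0,0]]]'>/dev/null; python3 say.py
```

```text
9.1 mill [  85.34 -103.48    5.82] F [-0.9 -3.6 -0.4] yaw 1.455 xerr -0.001
9.3 mill [  85.38 -103.47    5.86] F [-1.7 -6.6 -0.9] yaw 1.455 xerr -0.001
```

The tip stopped at -103.5 with 6.6 N, so the end is flush. I'll back off, lift, look, then press the corner.

```bash
python3 -m pendant '[[[-0.05,0,0,0,0],[-0.12,0,0,0,0],[-0.15,0,-0.1,0,0],[-0.15,0,-0.2,0,0],[-0.05,0,-0.2,0,0],[-0.05,0,-0.2,0,0],[-0.05,0,-0.2,0,0],[-0.05,0,-0.2,0,0]]]'>/dev/null
python3 - <<'E'
from h import *
say();c=ctrl.get_calibration('wrist');im,d=ctrl.capture('wrist');cv2.imwrite('pics/w4.png',im[50:250,150:400].repeat(3,0).repeat(3,1))
print(proj(c,M(100,-90,15)),togo(M(87,-79,18)))
E
```

```text
10.1 mill [  85.1  -113.31   45.3 ] F [-0.8 -1.   0.2] yaw 1.455 xerr -0.001
[[280.52660806 194.3649725 ]] [0.17136341 0.0093018  0.13659707]
```

View pics/w4.png

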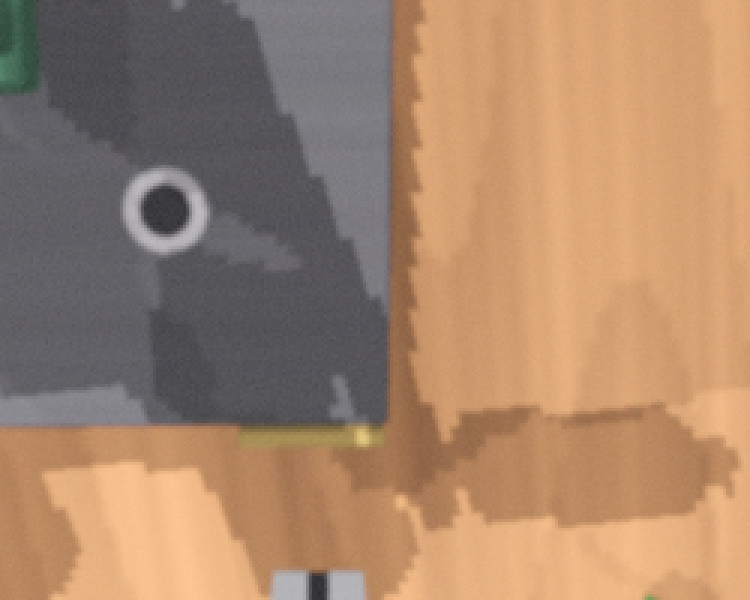

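The upturned end at crop (311,436) lies flat along the plate's edge at row 425. The mill hasn't moved: its corner is at (280,192), predicted (281,194). Now the check press.

```bash
python3 -m pendant '[[[0.17,0.009,0,0,0],[0.17,0.009,0.05,0,0],[0.17,0.009,0.12,0,0],[0.17,0.009,0.135,0,0],[0.17,0.009,0.135,0,0]]]'>/dev/null; python3 say.py
python3 -m pendant '[[[0,0,0.005,0,0],[0,0,0.01,0,0],[0,0,0.01,0,0]]]'>/dev/null; python3 say.py
python3 -m pendant '[[[0,0,0.005,0,0],[0,0,0.005,0,0]]]'>/dev/null; python3 say.py
```

```text
10.65 mill [ 86.6  -79.32  17.61] F [ 1.   0.7 -0.9] yaw 1.454 xerr -0.002
10.95 mill [ 87.25 -78.73  16.98] F [ 0.  -0.3 -0.2] yaw 1.455 xerr -0.001
11.15 mill [ 87.13 -78.49  15.81] F [ 0.2  0.2 -0.6] yaw 1.455 xerr -0.001
```

```bash
python3 -m pendant '[[[0,0,0.005,0,0],[0,0,0.005,0,0]]]'>/dev/null; python3 say.py
```

```text
11.35 mill [ 87.2  -78.52  14.82] F [-0.1 -1.6  1. ] yaw 1.455 xerr -0.001
```

```bash
python3 -m pendant '[[[0,0,0.0025,0,0],[0,0,0.0025,0,0]]]'>/dev/null; python3 say.py
python3 -m pendant '[[[0,0,0.0025,0,0],[0,0,0.0025,0,0]]]'>/dev/null; python3 say.py
```

```text
11.55 mill [ 87.24 -78.5   14.66] F [-1.1  0.6  3.2] yaw 1.455 xerr -0.001
11.75 mill [ 87.26 -78.5   14.53] F [-3.2  0.1  7. ] yaw 1.455 xerr -0.001
```

The corner is firm: 14.5 mm at 7 N, against 10.8 mm at 3 N before. I'll retreat, check the scene against the first picture, and hand in.

```bash
python3 -m pendant '[[[0,0,-0.1,0,0],[0,0,-0.3,0,0],[-0.2,0,-0.5,0,0],[-0.45,-0.2,-0.7,0,0],[-0.7,-0.4,-0.7,0,0],[-0.9,-0.6,-0.7,0,0],[-0.9,-0.8,-0.7,0,0],[-0.9,-0.8,-0.7,0,0],[-0.9,-0.8,-0.7,0,0],[-0.9,-0.8,-0.7,0,0],[-0.9,-0.8,-0.7,0,0],[-0.9,-0.8,-0.7,0,0]]]'>/dev/null
python3 - <<'E'
from h import *
say();c=ctrl.get_calibration('top');im,d=ctrl.capture('top')
v=np.hstack([cv2.resize(a[110:260,110:380],None,fx=1.48,fy=2.2) for a in(np.load('top0.npz')['im'],im)]);cv2.imwrite('pics/end.png',v)
H,S,V=cv2.split(cv2.cvtColor(im,cv2.COLOR_BGR2HSV));b=((H>18)&(H<32)&(S>120)&(V>70)).astype(np.uint8);b[:125]=0;b[235:]=0;b[:,:205]=0;b[:,325:]=0
n,l,st,ce=cv2.connectedComponentsWithStats(b)
for i in range(1,n):
    if st[i,4]>10: print(ce[i].round(),st[i,4],ray(c,ce[i],4)[0].round(1))
E
```

```text
12.95 mill [ -72.32 -257.84  153.53] F [-0.3  0.4 -1.4] yaw 1.456 xerr 0.001
[224. 143.] 114 [665.6 103.5   4. ]
[217. 210.] 117 [493.9 121.    4. ]
[306. 219.] 121 [ 471.2 -104.     4. ]
```

View pics/end.png

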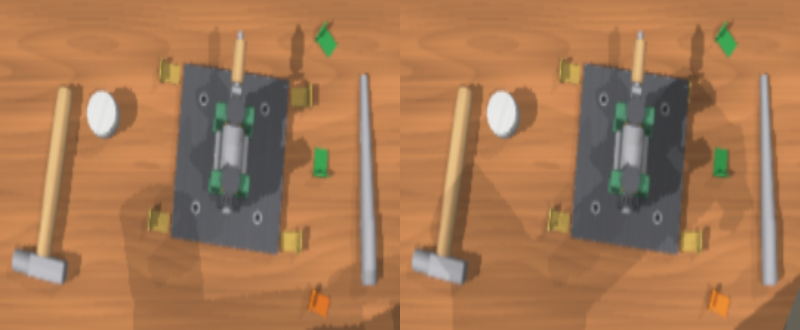

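Before (left half) and after (right half) match. Only the far right shim, at (300,95) before, has gone home under the plate at (690,88).

```bash
python3 -c "
from rig import ctrl
print(ctrl.finish_job())"
```

```text
the job is handed in; nothing more can be done
None
```

The far right corner was the one that dipped; its brass shim is now pushed home flush against the plate's edge, the corner stood firm when pressed again at 7 N, nothing else was seen to move, and the job is handed in.

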